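Turn the T-nut tray and slide it into its rails up to the mark

ROBOT

A 7-joint arm with a two-finger parallel gripper is mounted at the origin on the work surface; the furniture and walls round the work are solid. World frame = base frame: x ahead of the robot, y to its left, z up, the work surface at z = 0. Lengths are in mm, angles in rad, forces in N, time in s.
With the tool pointing down it reaches from about 425 to 1025 mm from the base axis. Payload 9.4 kg.
Tool frame: the origin (TCP) lies at the very end of the fingers, on their centre line; the grasp point (between the pads) lies 19 mm behind it; y points along the fingers, x is the direction in which the jaws open and shut, and the axes are right-handed (so a half turn about y gives the same grasp; the last joint's range is limited). The gripper opens to 93 mm and grips with 3 to 60 N. Pads are 15 mm wide; open, the fingers measure 128 mm over their backs; the gripper's body (75 mm by 188 mm) begins 65 mm behind the grasp point.
Start: joints at [1.245, 0.599, -0.003, 1.599, 0.002, 0.943, -0.08], TCP at [178.515, -702.678, 218.618] pointing down, gripper open.
Joint ranges: [-2.57, 2.57], [-0.35, 1.97], [-1.29, 1.29], [0.11, 2.56], [-1.05, 4.19], [0.11, 1.86], [-2.63, 2.63]. Speed limits (rad/s): [2.22, 2.22, 3.01, 3.01, 3.14, 3.14, 3.14].

INTERFACE

Orientations are given as [roll, pitch, yaw] about the fixed x, y, z axes, in that order (R = Rz(yaw) Ry(pitch) Rx(roll)).
In Python, from cell import ctrl gives the robot as it stands.
- The arm moves only by the shell command python3 -m pendant 'ROWS' [FORCE]. ROWS is JSON, a list of rows, each an object of numbers: "grip": the opening, from -1 (shut) to 1 (fully open), so that 0 is half open; "x", "y", "z": the shift along the tool's x, y, z normalised to -1 to 1, where 1 is 200 mm; "yaw": the turn about the tool's y normalised to -1 to 1, where 1 is 120 degrees. A call has 1 to 12 rows; each row is the pose to reach, as a shift and turn from the pose measured when the call began, along the tool's axes at that moment; what a row does not reach only later rows make up. A row lasts 1/10 s, in which the tool goes at most 50 mm and 8.59 degrees, less where a joint would pass 70% of its speed; a pose out of reach is approached as far as the arm can. A call with a number of a shift or a turn outside -1 to 1 is refused whole. A call with a gripper value outside its range is refused whole. The fingers move at their own pace and stop on an object; FORCE is the grip in N (left out, the last holds). Time passes only in rows, so rows that repeat a pose let the fingers close. It gives the time, the measured TCP pose, the force and the opening at its end, in the units of the state.
- ctrl.read_state(): the state, without advancing time (a new reading comes with each control period).
- ctrl.camera(name): name is "scene" or "side" or "wrist"; returns (picture, depth): 480x640x3 uint8, red, green, blue; 480x640 float32, mm along the optical axis (not along the pixel's ray), 0 where there is no reading.
- ctrl.camera_params(name): a dict with "fx", "fy", "cx", "cy" (pixels), "position" and "rotation" of the camera in the world. Camera axes: x right, y up, looking along -z (the intrinsics and any distortion apply to the point x, -y, -z); pixel columns grow to the right and rows downward; lengths in mm; the calibration is good to about 2 mm. A picture is of the moment at which its call begins: read the wrist's pose just before it. camera_params takes no time and is no camera call; for the wrist camera it gives the pose at the moment of the call.
- ctrl.job_done(): hands the job in, once; it reports no verdict.
Trained networks look in the newest picture that a camera, given by its name, has taken for a name from the list of things; names that differ only in an ending like _2 or _b are one class to them, and where a whole thing is asked for, a point or a joint stands for the part that bears it (a point fixed in the world has none). Each returns a list of dicts, best first, with "conf" (0 to 1); they miss things now and then, are a little off and sometimes report something else, mostly with a low value. They report only what shows in the picture. A call takes as long as a camera call. They do not tell look-alikes from the thing itself.
- ctrl.search_frame(target, camera): "centre" ([x, y, z] in mm, in world coordinates, good to about 4 mm: the middle of the surface that is visible of it).
- ctrl.landmark_of(target, camera): "centre" ([x, y, z] in mm, in world coordinates, good to about 4 mm: a listed point, or the origin of a listed thing).
The state is a dict: "clock": time; "joint_positions": joint angles; "joint_vel": joint speeds; "tau": joint torques, N m; "tcp_pos": TCP position; "tcp_rot": TCP orientation; "ft_force": force on the tool from outside, world axes, zero at the start; "ft_torque": the same for the moment, N m; "opening": finger opening in mm.
Only numpy, scipy, OpenCV 4.12 (cv2) and the standard library are available. Lean on these libraries where they do the work, as an engineer would, in place of code of your own. Each camera call takes 0.05 s, during which the arm holds its last target.

TASK

The blue T-nut tray lies the wrong way round: turn it end for end on the bench, so that its plain white-striped end faces the guide rails, and slide it in under the rail lips until it has pushed the stiff stop slide along to where the orange pointer is level with the red line, going up to it in small nudges so as not to overshoot. Leave the tray lying against the stop with both T-nuts still in it, and do not disturb the coupler or the dial indicator.

Things in the scene. Friction and masses are not known exactly. Their poses are not given: they have to be found in the camera images.
- tray: Blue tray, loose, about 0.45 kg. Origin: centre of its underside; +x to its plain end (white stripe). Base plate 6 mm thick, x -75 to +75 mm, 84 mm wide; corners at the plain end cut 12 mm at 45 deg; at the tail (x -75 to -55) ears make it 104 mm wide, too wide for the rails. On it an open box, y -32 to +32, x -75 to +60, walls to z = 30 mm. It starts turned roughly away from the rails
- nose (a point): Middle of the plain end's front edge of the tray: tray frame (75, 0, 3) mm, same axes as the tray
- tail (a point): Middle of the tray's tail end, tray frame (-75, 0, 18) mm, same axes as the tray: an upright wall 64 mm wide, z 0 to 30 mm, that can be pushed. Near the tray, the 40 mm high base of a fixture begins at world x = 0.56 m, and its clamps overhang above 0.16 m height from x = 0.58 m
- post (a point): Top of the black upright square post at the tray's centre, tray frame (0, 0, 66) mm, same axes as the tray: 24x24 mm, sides along the tray's x and y, clear of the box walls above z = 30 mm; strong enough to pinch and turn or drag the tray by
- rails: Steel guide rails fixed to the bench; place and heading vary. Origin on the bench, middle of the throat; +x the way in, z up. Two rails x 0 to 145 mm, 87 mm apart inside; feet out to y = +-77 mm. Lips reach in to y = +-37.5 mm at z 9.5 to 13.5 mm, so the tray's plate must enter by the mouth, flat on the bench; open above between the lips. A back bar 26 mm high stands at x = 140 mm
- mouth (a point): Middle of the mouth, rails' frame (-16, 0, 6) mm, same axes: 45 degree lead-ins widen the way in from 87 mm at the throat to 119 mm here. Their outsides reach x = -16 mm and y = +-67 mm
- stop (a joint): Stop slide between the rails: aluminium bar 66 mm wide, 28 mm high, held by friction (about 6 N to move; stays where left). Value in m: its front face is at x = 70 mm + value in the rails' frame; grows as the tray pushes it in; range 0 to 0.050. At 0.030 the pointer is level with the red line. Starts at 0 to 0.012
- stop_face (a point): Middle of the front face of the stop slide, 10 mm above the bench; same axes as the rails
- pointer (a point): Tip of the orange pointer on the stop slide, flush with the slide's front face, over the +y rail beside the white scale; same axes as the rails
- red_mark (a point): The red line across the white scale on the +y rail, rails' frame (100, 46, 14.5) mm, same axes. When the pointer is level with it, the tray's front edge is 100 mm past the throat and its ears are still 30 mm outside the throat
- t_nut_1: Black T-nut 32x28x20 mm, loose in the tail compartment of the tray; origin at the centre of its underside
- t_nut_2: Black T-nut 32x28x20 mm, loose in the plain-end compartment of the tray; origin at the centre of its underside
- coupler: Bystander: upright coupler, 25 mm across, 65 mm tall, beyond the rails as the robot sees them; origin at the centre of its underside, z up its axis. (Left of the robot, at y > 0.2 m, stands a fixture up to 0.31 m tall.)
- dial_indicator: Bystander: dial indicator lying on the bench, 127x62x21 mm; origin at the centre of its underside
Not all that is in view belongs to the job. What is shaped like the t_nut_1 but purple or yellow is not meant.

How it is judged:
By the outcome, as a careful person would: the job done as asked, in the order asked, and still so for the second after the job is handed in, with the robot touching nothing.
It also fails if it takes over 70 s, if anything falls off the work surface, if the arm or the gripper's body presses on something with over 40 N, if the wrist force passes 120 N, or if a joint passes its speed limit or range.

## Working session

There is one attempt and no reset: what is moved stays moved. The work goes in short steps, Python scripts to look and compute and a shell command to move; the robot and the scene stay as the last step left them, time stands still between calls to the robot, and variables do not carry over. Pictures are saved under pics/ and viewed, and the job is handed in when it is done.

```bash
ls; mkdir -p pics
cat > h.py <<'E'
import numpy as np, cv2
from cell import ctrl
def save(name,fn):
    im,d=ctrl.camera(name); cv2.imwrite('pics/'+fn+'.png',im[:,:,::-1]); np.save('pics/'+fn+'.npy',d); 
    p=ctrl.camera_params(name); np.save('pics/'+fn+'_p.npy',p,allow_pickle=True); return im,d,p
def px2w(p,u,v,d):
    c=np.array([(u-p['cx'])/p['fx']*d,-(v-p['cy'])/p['fy']*d,-d]); return np.array(p['position'])+np.array(p['rotation'])@c
E
python3 - <<'E'
from h import *
s=ctrl.read_state(); print(s)
for c in ['scene','side','wrist']:
    im,d,p=save(c,c+'0'); print(c,p)
    for t in ['tray','nose','tail','post','mouth','stop_face','pointer','red_mark','t_nut_1','coupler','dial_indicator']:
        r=ctrl.landmark_of(t,c)
        print(t,[(np.round(q['centre']).tolist(),round(q['conf'],2)) for q in r[:3]])
print(ctrl.read_state()['clock'])
E
```

```text
pics
{'clock': 0.0, 'joint_positions': array([ 1.24529857,  0.60010852, -0.00254035,  1.60012133,  0.00178563,
        0.94289495, -0.07979027]), 'joint_vel': array([-7.00589607e-04,  6.13914318e-04, -2.45032590e-04,  6.89329418e-04,
       -9.60791328e-06, -8.88710399e-04,  1.51889033e-03]), 'tau': array([ 1.84141477e-04, -7.65065646e+01,  1.49725433e+00, -2.52346623e+01,
       -5.25662326e-02,  1.68573414e-02,  1.03985708e-04]), 'tcp_pos': array([ 178.38868706, -702.2113282 ,  217.77505565]), 'tcp_rot': array([-1.57092706e+00,  1.52431877e-03, -1.32194129e+00]), 'ft_force': array([-0.78208934,  0.46888327,  0.1652388 ]), 'ft_torque': array([ 0.02737768, -0.03963386, -0.03604141]), 'opening': 92.91229219334178}
scene {'fx': 484.30695321202364, 'fy': 484.30695321202364, 'cx': 323.43285937547984, 'cy': 239.93368336544302, 'position': array([-15.23928022, 420.39957518, 570.42743823]), 'rotation': array([ 1.01850779,  0.01705539, -2.40298596])}
tray [([430.0, -258.0, 4.0], 0.68)]
nose [([442.0, -325.0, 6.0], 0.65), ([432.0, -209.0, 8.0], 0.59)]
tail []
post [([432.0, -252.0, 64.0], 0.8
[... 759 characters left out ...]
3.0, 17.0], 0.98)]
post [([434.0, -254.0, 66.0], 0.62)]
mouth []
stop_face [([480.0, -7.0, 12.0], 0.81)]
pointer [([431.0, -4.0, 17.0], 0.6)]
red_mark [([434.0, 14.0, 13.0], 0.81)]
t_nut_1 [([381.0, 134.0, 3.0], 0.87), ([337.0, -49.0, -1.0], 0.79), ([432.0, -206.0, 6.0], 0.65)]
coupler [([622.0, -14.0, -2.0], 0.59)]
dial_indicator []
wrist {'fx': 388.805201904206, 'fy': 388.805201904206, 'cx': 323.7737183899797, 'cy': 234.22800308356307, 'position': array([ 242.3906394 , -686.49018278,  384.09163311]), 'rotation': array([-2.42037087e-01,  3.82308702e-04, -1.32193507e+00])}
tray []
nose []
tail []
post []
mouth []
stop_face []
pointer []
red_mark []
t_nut_1 []
coupler []
dial_indicator []
1.8
```

View images.

View pics/scene0.png

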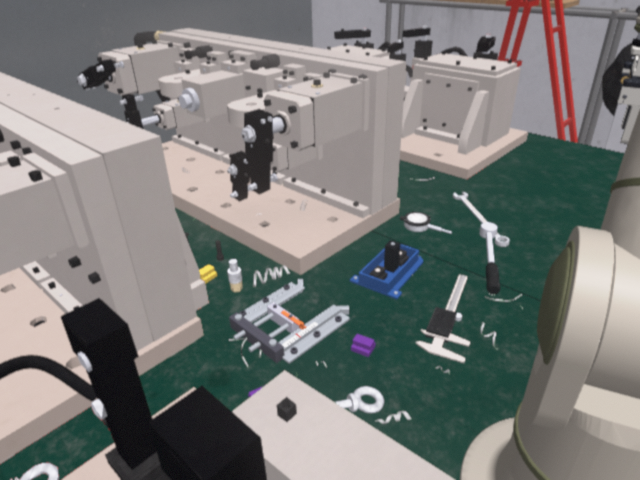

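View pics/side0.png

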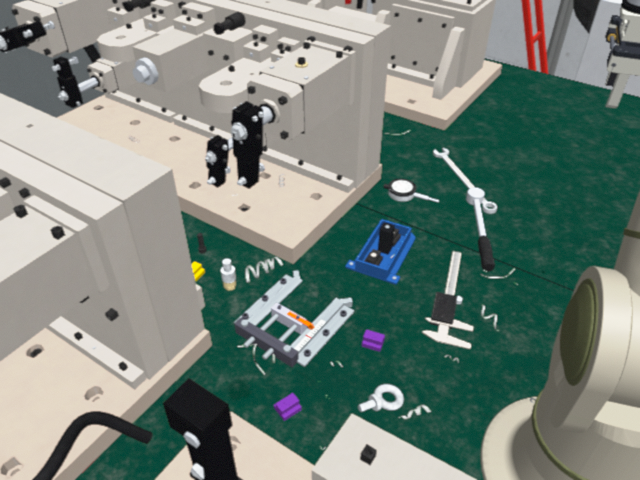

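View pics/wrist0.png

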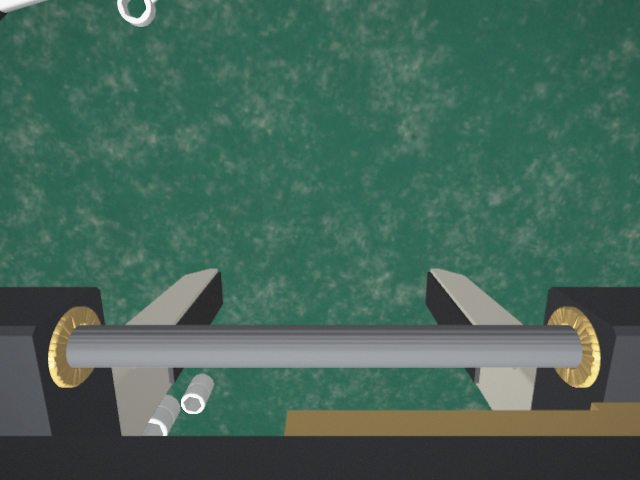

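```bash
cat >> h.py <<'E'
from scipy.spatial.transform import Rotation as Ro
def px2w(p,u,v,d):
    c=np.array([(u-p['cx'])/p['fx']*d,-(v-p['cy'])/p['fy']*d,-d]); return np.array(p['position'])+Ro.from_euler('xyz',p['rotation']).as_matrix()@c
def w2px(p,X):
    c=Ro.from_euler('xyz',p['rotation']).as_matrix().T@(np.array(X)-np.array(p['position'])); return p['cx']+p['fx']*c[0]/-c[2], p['cy']+p['fy']*-c[1]/-c[2]
def atz(p,u,v,z):
    a=px2w(p,u,v,0.);b=px2w(p,u,v,1.); r=b-a; return a+r*(z-a[2])/r[2]
def load(fn): return cv2.imread('pics/'+fn+'.png'),np.load('pics/'+fn+'.npy'),np.load('pics/'+fn+'_p.npy',allow_pickle=True).item()
E
python3 - <<'E'
from h import *
im,d,p=load('side0')
for n,u,v in [('dial',402,190),('dialstem',437,200),('cal tip',459,254),('cal body',445,305),('cal end',472,325),('wrench end',489,265),('coupler?',202,243),('bottle',228,275),('yellow',198,270),('basecorner',294,258),('purple',373,341)]:
    print(n,px2w(p,u,v,d[v,u]).round(), atz(p,u,v,0).round())
for c in ['side0','scene0']:
    im,d,p=load(c); cv2.imwrite('pics/crop_'+c+'.png',cv2.resize(im[200:380,160:480] if c=='side0' else im[220:380,180:460],None,fx=2.4,fy=2.4,interpolation=cv2.INTER_CUBIC))
E
```

```text
dial [ 486. -431.   20.] [ 497. -456.    0.]
dialstem [ 413. -456.    8.] [ 416. -466.    0.]
cal tip [ 304. -324.    6.] [ 306. -330.    0.]
cal body [ 268. -178.   15.] [ 272. -191.    0.]
cal end [ 213. -173.    2.] [ 214. -175.    0.]
wrench end [ 240. -310.   21.] [ 245. -334.    0.]
coupler? [724. -53.  25.] [746. -72.   0.]
bottle [612.  -2.  43.] [643. -32.   0.]
yellow [688.  -1.  14.] [700. -10.   0.]
basecorner [ 559. -128.   14.] [ 568. -140.   -0.]
purple [333. -39.  14.] [338. -49.   0.]
```

View pics/crop_side0.png

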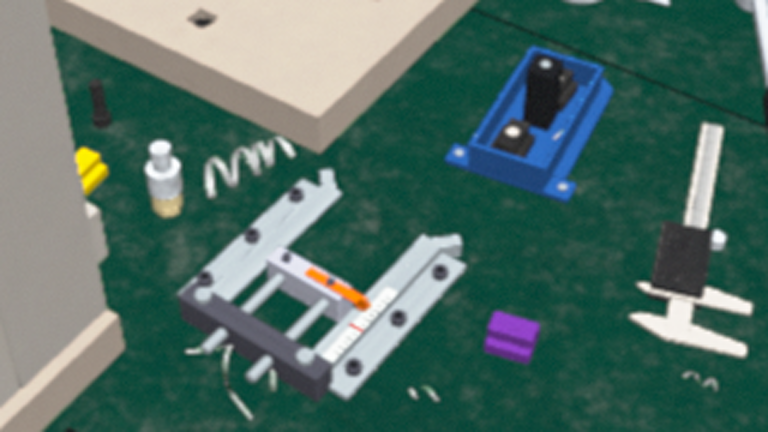

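```bash
python3 -m pendant '[{"x":-0.93,"z":0.89,"grip":1},{"x":-0.93,"z":0.89,"grip":1},{"x":-0.93,"z":0.89,"grip":1},{"x":-0.93,"z":0.89,"grip":1},{"x":-0.93,"z":0.89,"grip":1},{"x":-0.93,"z":0.89,"grip":1},{"x":-0.93,"z":0.89,"grip":1},{"x":-0.93,"z":0.89,"grip":1}]' 60; python3 -m pendant '[{"x":-0.93,"z":0.62,"grip":1},{"x":-0.93,"z":0.62,"grip":1},{"x":-0.93,"z":0.62,"grip":1},{"x":-0.93,"z":0.62,"grip":1},{"x":-0.93,"z":0.62,"grip":1},{"x":-0.93,"z":0.62,"grip":1},{"x":-0.93,"z":0.62,"grip":1}]'
python3 - <<'E'
from h import *
print(ctrl.read_state()['joint_positions'])
for c in ['wrist']:
    im,d,p=save(c,c+'1'); print(c,p)
    for t in ['tray','nose','tail','post','t_nut_1']:
        r=ctrl.landmark_of(t,c)
        print(t,[(np.round(q['centre']).tolist(),round(q['conf'],2)) for q in r[:3]])
E
```

```text
[ 1.24532496  0.59931964 -0.00250613  1.59939283  0.00178725  0.94288116
 -0.07979231]
wrist {'fx': 388.805201904206, 'fy': 388.805201904206, 'cx': 323.7737183899797, 'cy': 234.22800308356307, 'position': array([ 242.39053544, -686.49041903,  384.09171958]), 'rotation': array([-2.42037288e-01,  3.82175288e-04, -1.32193550e+00])}
tray []
nose []
tail []
post []
t_nut_1 []schema error: expected keys grip, x, y, z, yaw
schema error: expected keys grip, x, y, z, yaw
```

View pics/wrist1.png

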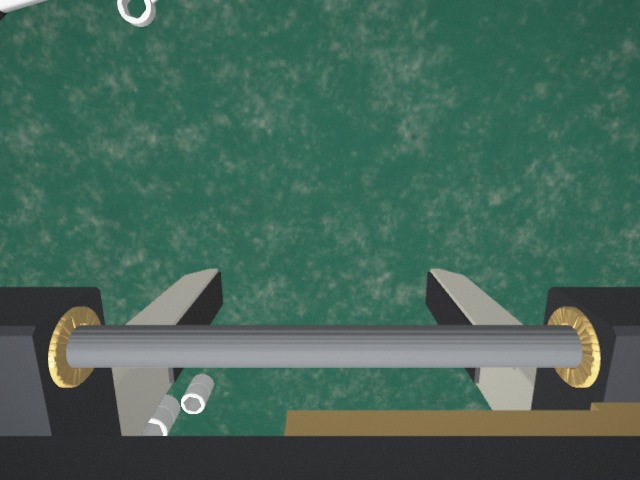

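The move was refused because every row needs all five keys, so the picture is unchanged. I'll redo the move.

```bash
python3 -m pendant '[{"x":-0.93,"y":0,"z":0.89,"yaw":0,"grip":1},{"x":-0.93,"y":0,"z":0.89,"yaw":0,"grip":1},{"x":-0.93,"y":0,"z":0.89,"yaw":0,"grip":1},{"x":-0.93,"y":0,"z":0.89,"yaw":0,"grip":1},{"x":-0.93,"y":0,"z":0.89,"yaw":0,"grip":1},{"x":-0.93,"y":0,"z":0.89,"yaw":0,"grip":1},{"x":-0.93,"y":0,"z":0.89,"yaw":0,"grip":1}]' 60; python3 -m pendant '[{"x":-0.93,"y":0,"z":0.62,"yaw":0.05,"grip":1},{"x":-0.93,"y":0,"z":0.62,"yaw":0.05,"grip":1},{"x":-0.93,"y":0,"z":0.62,"yaw":0.05,"grip":1},{"x":-0.93,"y":0,"z":0.62,"yaw":0.05,"grip":1},{"x":-0.93,"y":0,"z":0.62,"yaw":0.05,"grip":1},{"x":-0.93,"y":0,"z":0.62,"yaw":0.05,"grip":1},{"x":-0.93,"y":0,"z":0.62,"yaw":0.05,"grip":1}]'
python3 - <<'E'
from h import *
print(ctrl.read_state()['joint_positions'])
for c in ['wrist']:
    im,d,p=save(c,c+'2'); print(c,p)
    for t in ['tray','nose','tail','post','t_nut_1']:
        r=ctrl.landmark_of(t,c)
        print(t,[(np.round(q['centre']).tolist(),round(q['conf'],2)) for q in r[:3]])
E
```

```text
clock: 2.8
tcp_pos: [306.6, -477.4, 219.1]
tcp_rot: [-1.57, -0.0, -1.318]
ft_force: [-0.8, -0.6, 0.2]
opening: 93.3
clock: 3.5
tcp_pos: [380.3, -267.8, 219.2]
tcp_rot: [-1.57, -0.001, -1.424]
ft_force: [-0.4, -0.1, 0.1]
opening: 92.9
[ 0.51751988  0.28981427 -0.03352709  2.17504765  0.0163477   0.67559342
 -0.95146373]
wrist {'fx': 388.805201904206, 'fy': 388.805201904206, 'cx': 323.7737183899797, 'cy': 234.22800308356307, 'position': array([ 445.01650608, -258.62029541,  384.66623314]), 'rotation': array([-2.41488127e-01, -8.61518765e-04, -1.42546760e+00])}
tray [([432.0, -250.0, 2.0], 0.61)]
nose [([443.0, -326.0, 2.0], 0.65)]
tail [([423.0, -179.0, 17.0], 0.69)]
post [([428.0, -256.0, 68.0], 0.68)]
t_nut_1 [([434.0, -209.0, 7.0], 0.85), ([436.0, -284.0, 3.0], 0.8)]
```

View pics/wrist2.png

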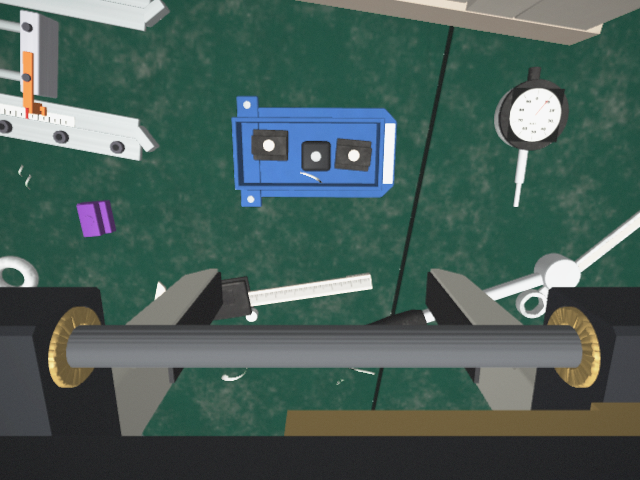

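Run:
```python
from h import *
im,d,p=load('wrist2')
cv2.imwrite('pics/crop2.png',cv2.resize(im[80:220,220:410],None,fx=4,fy=4,interpolation=cv2.INTER_CUBIC))
cv2.imwrite('pics/crop2b.png',cv2.resize(im[0:170,0:180],None,fx=3.5,fy=3.5,interpolation=cv2.INTER_CUBIC))
```

```text
(no output)
```

View pics/crop2.png

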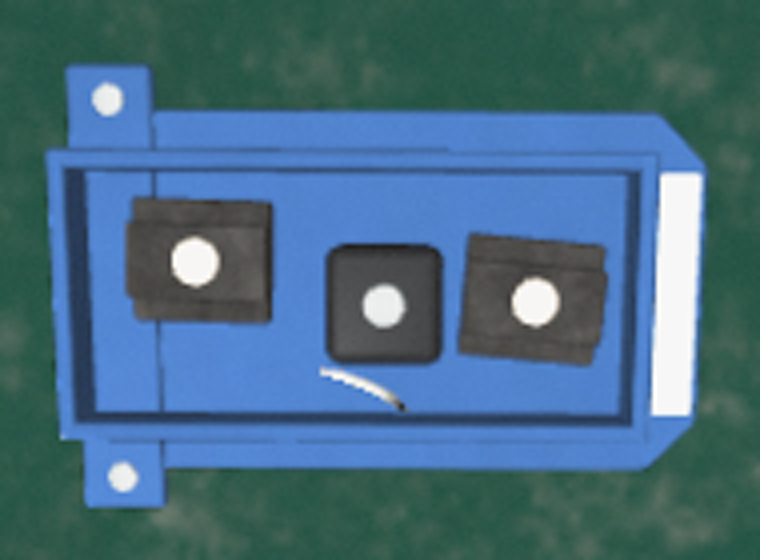

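View pics/crop2b.png

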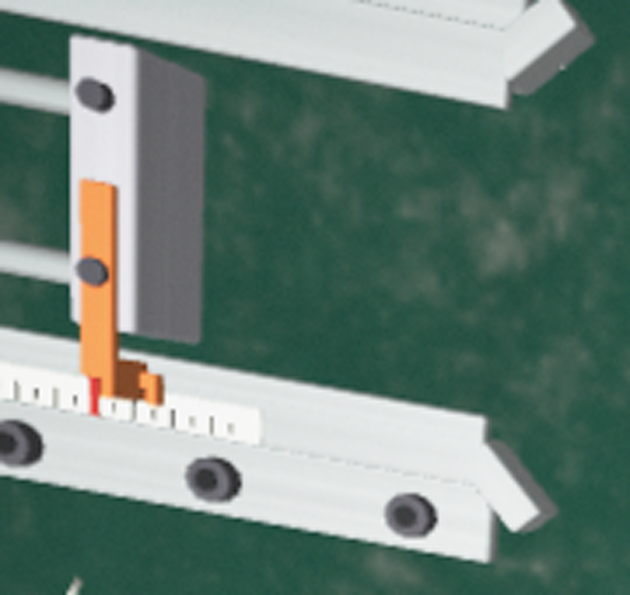

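Run:
```python
from h import *
im,d,p=load('wrist2')
f=lambda a,b:(220+a/4,80+b/4)
def dz(u,v): return px2w(p,u,v,d[int(round(v)),int(round(u))]).round(1)
print('post depth',dz(*f(384,270)),'nut1',dz(*f(150,262)),'nut2',dz(*f(490,300)),'floor of tray',dz(*f(240,390)))
print('post',atz(p,*f(384,304),66))
a=atz(p,*f(705,170),6);b=atz(p,*f(692,416),6);print('stripe ends',a,b)
# plate sides z=6
for q in [(155,113),(655,116),(165,467),(645,470)]: print('plate',atz(p,*f(*q),6).round(1))
l=[atz(p,*f(*q),6) for q in [(155,113),(655,116),(165,467),(645,470)]]
for i,j in [(0,1),(2,3)]: v=l[j]-l[i]; print('heading',np.degrees(np.arctan2(v[1],v[0])))
print('ears holes',[atz(p,*f(*q),6).round(1) for q in [(107,99),(123,477)]])
g=lambda a,b:(a/3.5,b/3.5)
# stop front top edge (z=28) 
for n,q,z in [('stopA',(136,45),28),('stopB',(135,333),28),('ptr corner',(117,398),16),('red',(95,397),14.5),('lipL end',(487,418),13.5),('lipL far',(0,330),13.5),('lipR end',(506,107),13.5),('lipR far',(0,12),13.5)]:
    print(n,atz(p,*g(*q),z).round(1), dz(*g(q[0]-3,q[1])))
A=atz(p,*g(487,418),13.5)-atz(p,*g(0,330),13.5);print(np.degrees(np.arctan2(A[1],A[0])))
A=atz(p,*g(506,107),13.5)-atz(p,*g(0,12),13.5);print(np.degrees(np.arctan2(A[1],A[0])))
```

```text
post depth [ 437.2 -253.7   64.7] nut1 [ 430.3 -200.7   25.1] nut2 [ 433.1 -277.8   26.1] floor of tray [ 402.6 -222.3    5.4]
post [ 430.60412917 -254.68869788   66.        ]
stripe ends [ 469.26931393 -324.02498136    6.        ] [ 412.27947013 -331.7635283     6.        ]
plate [ 463.3 -195.2    6. ]
plate [ 479.4 -310.2    6. ]
plate [ 381.3 -206.4    6. ]
plate [ 397.6 -322.8    6. ]
heading -81.99772344806885
heading -82.04088485896924
ears holes [array([ 464.7, -183.9,    6. ]), array([ 377.4, -196.4,    6. ])]
stopA [510.8 -10.8  28. ] [5.159e+02 9.200e+00 2.000e-01]
stopB [445.3  -8.8  28. ] [445.2  -6.   25.1]
ptr corner [428.5   4.7  16. ] [428.3   6.3  14.8]
red [427.9  11.4  14.5] [427.7  12.6  13.9]
lipL end [437.3 -89.1  13.5] [437.2 -88.2  13.2]
lipL far [441.1  35.8  13.5] [4.408e+02 4.720e+01 1.000e-01]
lipR end [512.7 -91.4  13.5] [513.3 -88.9   9.7]
lipR far [516.1  32.   13.5] [499.1 -36.6 101.7]
-91.71060903201207
-91.56670477482491
```

```bash
cat >> h.py <<'E'
def delta(X,yawdeg=None):
    s=ctrl.read_state(); R=Ro.from_euler('xyz',s['tcp_rot']).as_matrix(); dd=R.T@(np.array(X)-s['tcp_pos']); print('clock',s['clock'],'tcp',s['tcp_pos'].round(1),'yaw',np.degrees(s['tcp_rot'][2]).round(2),'F',s['ft_force'].round(1),'op',round(s['opening'],1),'j7',s['joint_positions'][6].round(2))
    print('d mm',dd.round(1),'units',(dd/200).round(4), 'yaw units', None if yawdeg is None else round(-(yawdeg-np.degrees(s['tcp_rot'][2]))/120,4))
E
python3 -c "
from h import *
delta([430.6,-254.7,34],-82)"
```

```text
clock 3.8 tcp [ 379.8 -267.5  219. ] yaw -81.67 F [-0.5  0.5 -0.3] op 93.5 j7 -0.95
d mm [ -5.4 185.   52.1] units [-0.0268  0.925   0.2605] yaw units 0.0027
```

```bash
python3 -m pendant '[{"x":-0.027,"y":0.3,"z":0.26,"yaw":0.003,"grip":1},{"x":-0.027,"y":0.5,"z":0.26,"yaw":0.003,"grip":1},{"x":-0.027,"y":0.7,"z":0.26,"yaw":0.003,"grip":0},{"x":-0.027,"y":0.8,"z":0.26,"yaw":0.003,"grip":-0.2},{"x":-0.027,"y":0.9,"z":0.26,"yaw":0.003,"grip":-0.2},{"x":-0.027,"y":0.905,"z":0.26,"yaw":0.003,"grip":-0.2},{"x":-0.027,"y":0.905,"z":0.26,"yaw":0.003,"grip":-0.2}]' 40
python3 - <<'E'
from h import *
delta([430.6,-254.7,37],-82)
save('wrist','wrist3');save('side','side3')
E
```

```text
clock: 4.5
tcp_pos: [430.2, -255.0, 37.9]
tcp_rot: [-1.571, -0.0, -1.432]
ft_force: [0.5, -0.5, -0.4]
opening: 57.6
clock 4.5 tcp [ 430.2 -255.    37.9] yaw -82.07 F [ 0.5 -0.5 -0.4] op 57.6 j7 -1.06
d mm [-0.2  0.9  0.4] units [-0.0012  0.0047  0.0021] yaw units -0.0006
```

View pics/wrist3.png

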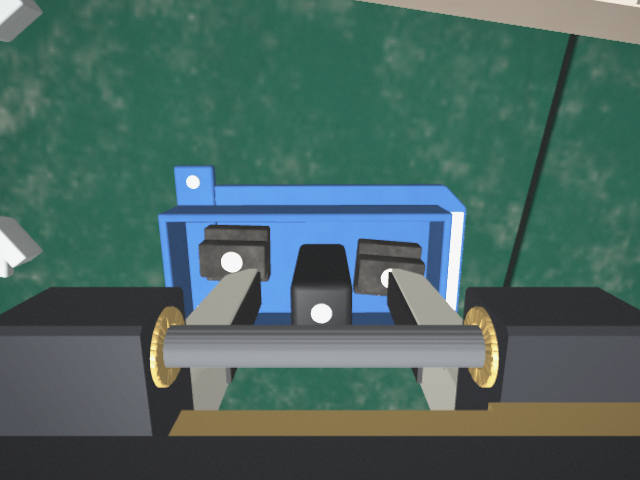

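View pics/side3.png

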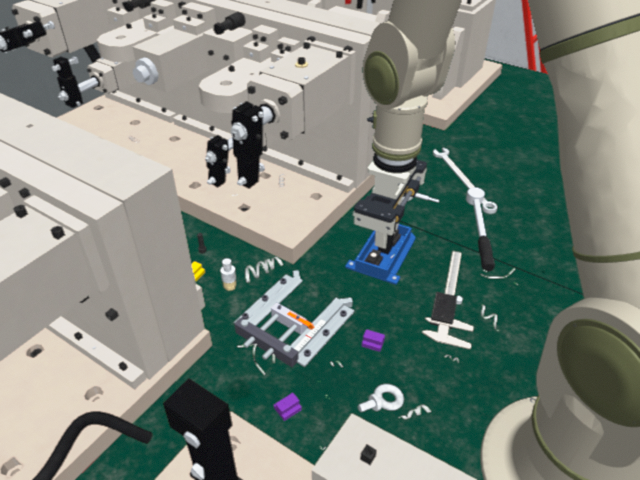

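The post (320, 313) sits centred between the fingers and clear of the nuts. Closing on it.

```bash
python3 -m pendant '[{"x":0,"y":0.005,"z":0,"yaw":0,"grip":-0.5},{"x":0,"y":0.005,"z":0,"yaw":0,"grip":-0.7},{"x":0,"y":0.005,"z":0,"yaw":0,"grip":-1},{"x":0,"y":0.005,"z":0,"yaw":0,"grip":-1},{"x":0,"y":0.005,"z":0,"yaw":0,"grip":-1}]' 40
python3 - <<'E'
from h import *
delta([430.6,-254.7,37],-82)
E
```

```text
clock: 5.1
tcp_pos: [431.0, -254.9, 38.6]
tcp_rot: [-1.569, -0.001, -1.432]
ft_force: [-1.3, 1.1, 7.8]
opening: 23.4
clock 5.1 tcp [ 431.  -254.9   38.6] yaw -82.04 F [-1.3  1.1  7.8] op 23.4 j7 -1.06
d mm [-0.3  1.6 -0.4] units [-0.0014  0.008  -0.0018] yaw units -0.0004
```

```bash
python3 -m pendant '[{"x":0,"y":0,"z":0,"yaw":-0.03,"grip":-1},{"x":0,"y":0,"z":0,"yaw":-0.08,"grip":-1},{"x":0,"y":0,"z":0,"yaw":-0.14,"grip":-1},{"x":0,"y":0,"z":0,"yaw":-0.2,"grip":-1},{"x":0,"y":0,"z":0,"yaw":-0.26,"grip":-1},{"x":0,"y":0,"z":0,"yaw":-0.32,"grip":-1},{"x":0,"y":0,"z":0,"yaw":-0.38,"grip":-1},{"x":0,"y":0,"z":0,"yaw":-0.44,"grip":-1},{"x":0,"y":0,"z":0,"yaw":-0.5,"grip":-1},{"x":0,"y":0,"z":0,"yaw":-0.55,"grip":-1},{"x":0,"y":0,"z":0,"yaw":-0.58,"grip":-1},{"x":0,"y":0,"z":0,"yaw":-0.6,"grip":-1}]'
python3 - <<'E'
from h import *
delta([430.6,-254.7,37],88.35)
save('wrist','wrist4')
E
```

```text
clock: 6.3
tcp_pos: [431.0, -254.5, 38.6]
tcp_rot: [-1.571, -0.002, -0.173]
ft_force: [0.9, 2.0, -0.5]
opening: 23.8
clock 6.3 tcp [ 431.  -254.5   38.6] yaw -9.92 F [ 0.9  2.  -0.5] op 23.8 j7 -0.33
d mm [-0.3  1.6 -0.3] units [-0.0016  0.0082 -0.0014] yaw units -0.8189
```

View pics/wrist4.png

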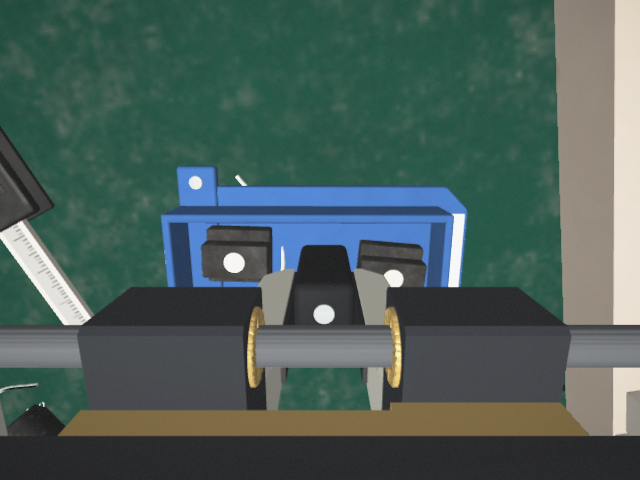

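The tray turned with the gripper, with both nuts still in place (235, 262) and (393, 279). Continuing the turn.

```bash
python3 -m pendant '[{"x":0,"y":0,"z":0,"yaw":-0.04,"grip":-1},{"x":0,"y":0,"z":0,"yaw":-0.1,"grip":-1},{"x":0,"y":0,"z":0,"yaw":-0.16,"grip":-1},{"x":0,"y":0,"z":0,"yaw":-0.22,"grip":-1},{"x":0,"y":0,"z":0,"yaw":-0.28,"grip":-1},{"x":0,"y":0,"z":0,"yaw":-0.34,"grip":-1},{"x":0,"y":0,"z":0,"yaw":-0.4,"grip":-1},{"x":0,"y":0,"z":0,"yaw":-0.46,"grip":-1},{"x":0,"y":0,"z":0,"yaw":-0.52,"grip":-1},{"x":0,"y":0,"z":0,"yaw":-0.58,"grip":-1},{"x":0,"y":0,"z":0,"yaw":-0.63,"grip":-1},{"x":0,"y":0,"z":0,"yaw":-0.66,"grip":-1}]'
python3 - <<'E'
from h import *
delta([475,-254.5,38.6],88.35)
E
```

```text
clock: 7.55
tcp_pos: [430.9, -254.5, 38.7]
tcp_rot: [-1.573, -0.0, 1.213]
ft_force: [0.2, 1.2, -0.4]
opening: 23.7
clock 7.55 tcp [ 430.9 -254.5   38.7] yaw 69.53 F [ 0.2  1.2 -0.4] op 23.7 j7 0.68
d mm [ 15.5   0.1 -41.3] units [ 0.0774  0.0007 -0.2066] yaw units -0.1569
```

```bash
python3 -c "
from h import *
delta([471.6,-210,38.7],88.35)"; python3 -m pendant '[{"x":0.05,"y":0,"z":-0.03,"yaw":-0.03,"grip":-1},{"x":0.1,"y":0,"z":-0.06,"yaw":-0.06,"grip":-1},{"x":0.16,"y":0,"z":-0.09,"yaw":-0.09,"grip":-1},{"x":0.22,"y":0,"z":-0.11,"yaw":-0.12,"grip":-1},{"x":0.27,"y":0,"z":-0.112,"yaw":-0.15,"grip":-1},{"x":0.28,"y":0,"z":-0.112,"yaw":-0.157,"grip":-1},{"x":0.28,"y":0,"z":-0.112,"yaw":-0.157,"grip":-1},{"x":0.28,"y":0,"z":-0.112,"yaw":-0.157,"grip":-1}]'
python3 - <<'E'
from h import *
delta([471.6,-210,38.7],88.35)
for c in ['wrist','side','scene']: save(c,c+'5')
E
```

```text
clock 7.55 tcp [ 430.9 -254.5   38.7] yaw 69.53 F [ 0.2  1.2 -0.4] op 23.7 j7 0.68
d mm [ 56.    0.  -22.6] units [ 2.799e-01  1.000e-04 -1.128e-01] yaw units -0.1569
clock: 8.35
tcp_pos: [471.7, -209.9, 38.8]
tcp_rot: [-1.574, -0.0, 1.541]
ft_force: [2.8, 2.2, -1.8]
opening: 23.7
clock 8.35 tcp [ 471.7 -209.9   38.8] yaw 88.28 F [ 2.8  2.2 -1.8] op 23.7 j7 0.87
d mm [-0.1  0.1  0.1] units [-0.0004  0.0003  0.0004] yaw units -0.0006
```

View pics/wrist5.png

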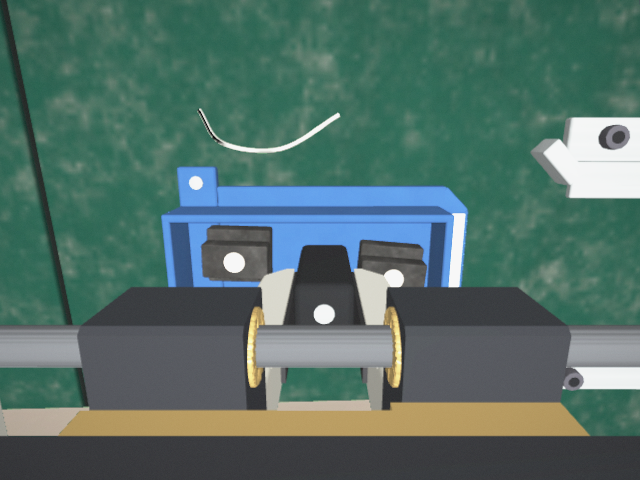

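View pics/side5.png

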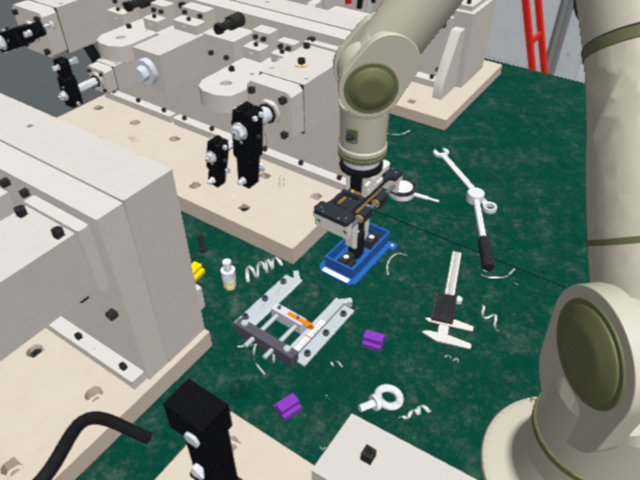

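Run:
```python
from h import *
im,d,p=load('wrist5')
cv2.imwrite('pics/c5.png',cv2.resize(im[100:400,400:640],None,fx=2,fy=2,interpolation=cv2.INTER_CUBIC))
cv2.imwrite('pics/c5b.png',cv2.resize(im[155:235,150:480],None,fx=2.4,fy=2.4,interpolation=cv2.INTER_CUBIC))
```

```text
(no output)
```

View pics/c5.png

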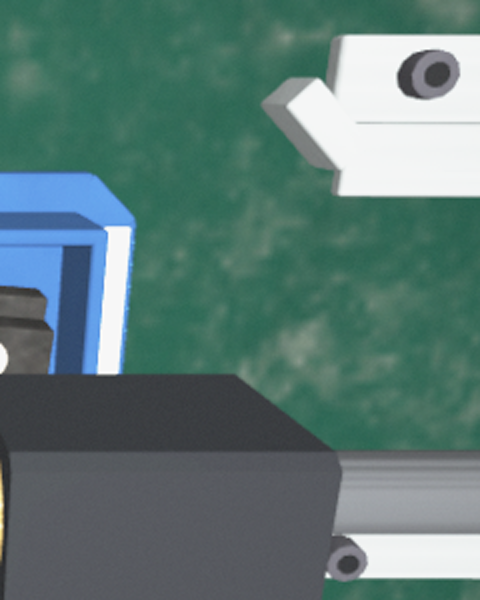

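View pics/c5b.png

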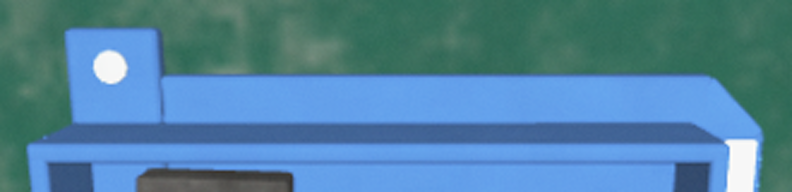

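Run:
```python
from h import *
im,d,p=load('wrist5')
s=ctrl.read_state(); o=s['tcp_pos']; th=np.radians(88.35)
ex=np.array([np.cos(th),np.sin(th)]);ey=np.array([-ex[1],ex[0]])
def q(n,u,v,z):
    X=atz(p,u,v,z); r=X[:2]-o[:2]; print(n,X.round(1),'rel post: fwd %.1f lat %.1f'%(r@ex,r@ey))
q('plate edge tail',222,186.25,6);q('plate edge nose',446,186.25,6);q('stripe corner',466.7,212,6);q('stripe low',463,287,6)
q('lip near',570,198,13.5);q('lip far',638,198,13.5)
q('foot outer',570,117.5,9.5)
q('other rail outer?',600,389,9.5)
q('lead tip top',552,139,13.5);q('lead tip ground',531,152,0)
print('depth rail',[px2w(p,u,v,d[v,u]).round(1) for u,v in [(600,190),(600,170),(600,125),(600,375),(630,385),(560,150)]])
g=cv2.cvtColor(im,cv2.COLOR_BGR2GRAY).astype(int)
for u in (575,600,635): print(u,g[192:204,u], g[112:122,u], g[362:370,u],g[384:394,u])
for u in (225,330,440): print(u,im[182:192,u,0])
```

```text
plate edge tail [ 427.8 -260.5    6. ] rel post: fwd -51.7 lat 42.3
plate edge nose [ 431.2 -146.5    6. ] rel post: fwd 62.4 lat 42.1
stripe corner [ 444.9 -135.2    6. ] rel post: fwd 74.1 lat 28.8
stripe low [ 486.3 -134.7    6. ] rel post: fwd 75.8 lat -12.7
lip near [437.8 -87.3  13.5] rel post: fwd 121.7 lat 37.2
lip far [438.9 -53.8  13.5] rel post: fwd 155.3 lat 37.1
foot outer [399.5 -89.6   9.5] rel post: fwd 118.4 lat 75.5
other rail outer? [549.7 -54.    9.5] rel post: fwd 158.3 lat -73.7
lead tip top [409.2 -99.4  13.5] rel post: fwd 108.9 lat 65.5
lead tip ground [ 415.7 -101.8    0. ] rel post: fwd 106.7 lat 58.9
depth rail [array([434.3, -73.3,  13.8]), array([424.6, -74.3,  13.2]), array([403.3, -72.1,   5.6]), array([542.9, -52.8,   6.3]), array([550.2, -34.1,   5.9]), array([414.4, -95. ,  13.4])]
575 [245 245 245 245 244 223 123  96  91  94  89  92] [ 95  93  92  91  96 182 243 244 246 246] [148 141 137 131 140 208 230 146] [ 65  62  87 130 132 126 101  84  88  85]
600 [244 244 245 245 243 226 137  88  88  87  88  85] [ 81  83  84  82  88 174 242 244 245 246] [145 139 136 129 137 211 241 241] [240 240 242 243 233 129  89  86  93  91]
635 [243 243 244 244 242 228 145  83  82  81  81  81] [ 98  93  93  92  92 167 238 242 244 245] [143 137 133 126 136 207 240 239] [239 239 241 242 233 135  92  93  89  92]
225 [ 91  93  94 112 177 228 233 235 235 234]
330 [ 89  88  90 110 178 229 234 236 235 235]
440 [ 88  87  90 115 178 227 234 235 235 235]
```

The tray's plain end faces the rails: plate edge row 186, lip edge row 198. It is aligned with the rails to about 0.1° and 0.3 mm sideways. Advancing into the mouth.

```bash
python3 -m pendant '[{"x":0.05,"y":0,"z":0,"yaw":0,"grip":-1},{"x":0.12,"y":0,"z":0,"yaw":0,"grip":-1},{"x":0.18,"y":0,"z":0,"yaw":0,"grip":-1},{"x":0.23,"y":0,"z":0,"yaw":0,"grip":-1},{"x":0.27,"y":0,"z":0,"yaw":0,"grip":-1},{"x":0.3,"y":0,"z":0,"yaw":0,"grip":-1},{"x":0.3,"y":0,"z":0,"yaw":0,"grip":-1}]'
python3 - <<'E'
from h import *
delta([471.6,-210,38.7],88.35)
for c in ['wrist','side']: save(c,c+'6')
E
```

```text
clock: 9.2
tcp_pos: [473.2, -149.0, 38.7]
tcp_rot: [-1.573, -0.001, 1.542]
ft_force: [0.0, 0.6, -2.8]
opening: 23.6
clock 9.2 tcp [ 473.2 -149.    38.7] yaw 88.36 F [ 0.   0.6 -2.8] op 23.6 j7 0.71
d mm [-61.   -0.   -0.2] units [-3.052e-01 -2.000e-04 -9.000e-04] yaw units 0.0
```

View pics/wrist6.png

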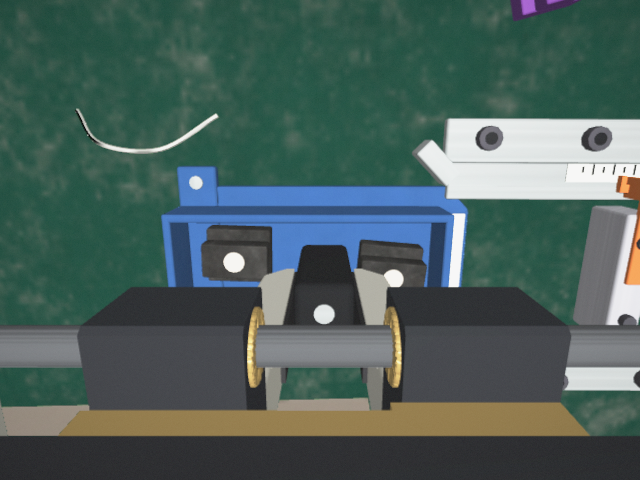

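```bash
python3 -m pendant '[{"x":0.04,"y":0,"z":0,"yaw":0,"grip":-1},{"x":0.08,"y":0,"z":0,"yaw":0,"grip":-1},{"x":0.13,"y":0,"z":0,"yaw":0,"grip":-1},{"x":0.18,"y":0,"z":0,"yaw":0,"grip":-1},{"x":0.22,"y":0,"z":0,"yaw":0,"grip":-1},{"x":0.24,"y":0,"z":0,"yaw":0,"grip":-1},{"x":0.24,"y":0,"z":0,"yaw":0,"grip":-1}]'
python3 - <<'E'
from h import *
delta([471.6,-210,38.7],88.35)
im,d,p=save('wrist','wrist7'); save('side','side7')
E
```

```text
clock: 10.0
tcp_pos: [474.9, -100.0, 38.8]
tcp_rot: [-1.573, -0.002, 1.543]
ft_force: [0.3, 2.0, -1.7]
opening: 23.7
clock 10.0 tcp [ 474.9 -100.    38.8] yaw 88.4 F [ 0.3  2.  -1.7] op 23.7 j7 0.59
d mm [-110.1   -0.2    0.2] units [-0.5504 -0.0009  0.0009] yaw units 0.0004
```

View pics/wrist7.png

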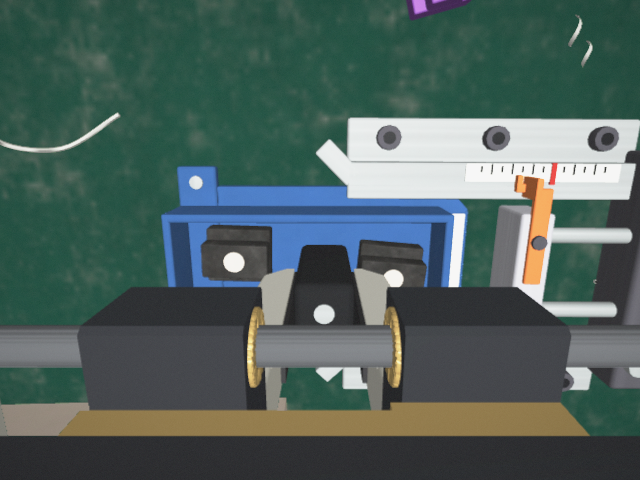

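Run:
```python
from h import *
im,d,p=load('wrist7')
cv2.imwrite('pics/c7.png',cv2.resize(im[150:300,440:640],None,fx=4,fy=4,interpolation=cv2.INTER_CUBIC))
for u in (452,470,520,545,553,480,600): print(u,[px2w(p,u,v,d[v,u]).round(1).tolist() for v in (175,184,190)])
print('stop face',px2w(p,510,240,d[240,510]).round(1))
```

```text
452 [[428.2, -35.9, 12.0], [432.5, -35.9, 13.0], [435.5, -35.8, 13.0]]
470 [[428.2, -27.9, 14.5], [432.8, -26.9, 12.4], [435.6, -27.3, 13.9]]
520 [[428.6, -4.8, 16.7], [432.7, -5.3, 18.5], [435.5, -5.4, 19.2]]
545 [[429.4, 9.3, 12.9], [433.8, 9.6, 13.4], [434.2, 0.4, 30.1]]
553 [[429.4, 12.7, 13.8], [433.9, 13.5, 13.4], [437.1, 14.8, 11.8]]
480 [[428.5, -22.5, 13.1], [432.9, -22.3, 13.3], [435.8, -22.0, 13.1]]
600 [[430.2, 36.4, 12.8], [434.4, 36.2, 14.0], [437.6, 37.5, 12.7]]
stop face [460.   -8.3  19.8]
```

View pics/c7.png

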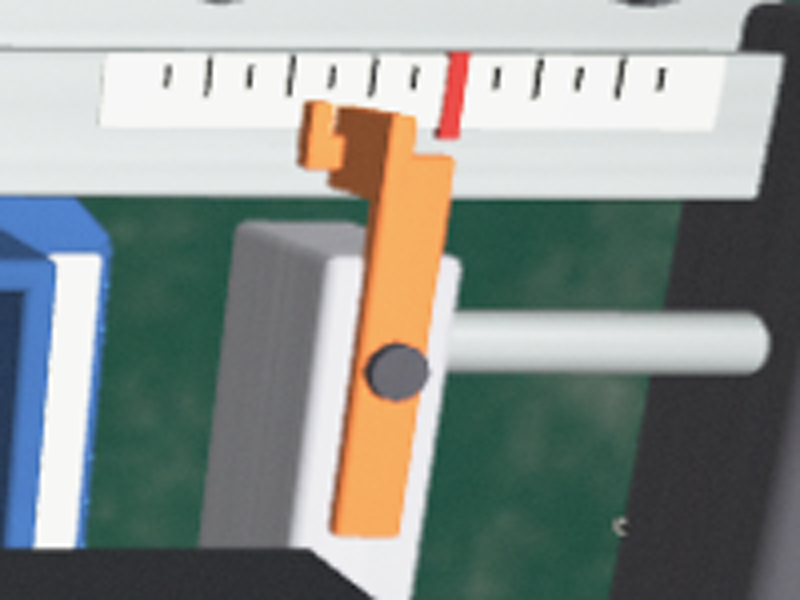

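```bash
cat >> h.py <<'E'
TH=np.radians(88.35); EX=np.array([np.cos(TH),np.sin(TH)])
def fwd(p,u,v,z,o): return float((atz(p,u,v,z)[:2]-o[:2])@EX)
E
python3 - <<'E'
from h import *
im,d,p=load('wrist7'); o=ctrl.read_state()['tcp_pos']
f=lambda a,b:(440+a/4,150+b/4)
print('red',fwd(p,*f(455,75),14.5,o),'tip front top?',fwd(p,*f(306,102),20,o),'tip front low',fwd(p,*f(300,165),16,o),'tip right low',fwd(p,*f(342,165),16,o))
print('stop top front edge',fwd(p,*f(332,250),28,o),fwd(p,*f(292,540),28,o),'stop bottom? ',fwd(p,*f(203,540),2,o))
print('nose top',fwd(p,*f(103,255),6,o),fwd(p,*f(82,540),6,o))
for k,(a,b) in enumerate([(167,76),(208,76),(250,76),(291,76),(332,76),(373,76),(415,76),(497,76),(538,76)]): print(round(fwd(p,*f(a,b),14.5,o),1),end=' ')
E
```

```text
red 111.44515162544921 tip front top? 91.08972255961659 tip front low 93.26300186961653 tip right low 98.37236066643439
stop top front edge 92.17392861070711 91.7885474233919 stop bottom?  93.01310764131878
nose top 74.04807075505974 74.70757378550668
76.6 81.6 86.7 91.6 96.6 101.5 106.6 116.5 121.5
```

Pointer foot is at about (515, 185) and the red line at (553, 174), so about 19 mm remain. The gap from nose to stop is about 18 mm, which makes about 37 mm of travel in total.

```bash
python3 -m pendant '[{"x":0.03,"y":0,"z":0,"yaw":0,"grip":-1},{"x":0.06,"y":0,"z":0,"yaw":0,"grip":-1},{"x":0.08,"y":0,"z":0,"yaw":0,"grip":-1},{"x":0.1,"y":0,"z":0,"yaw":0,"grip":-1},{"x":0.115,"y":0,"z":0,"yaw":0,"grip":-1},{"x":0.125,"y":0,"z":0,"yaw":0,"grip":-1},{"x":0.125,"y":0,"z":0,"yaw":0,"grip":-1}]'
python3 - <<'E'
from h import *
delta([471.6,-210,38.7],88.35)
im,d,p=save('wrist','wrist8')
cv2.imwrite('pics/c8.png',cv2.resize(im[150:300,440:640,::-1],None,fx=4,fy=4,interpolation=cv2.INTER_CUBIC))
E
```

```text
clock: 10.8
tcp_pos: [475.2, -76.8, 38.8]
tcp_rot: [-1.573, 0.0, 1.541]
ft_force: [0.3, -6.1, -2.5]
opening: 23.8
clock 10.8 tcp [475.2 -76.8  38.8] yaw 88.28 F [ 0.3 -6.1 -2.5] op 23.8 j7 0.53
d mm [-1.332e+02  1.000e-01 -4.000e-01] units [-6.662e-01  5.000e-04 -1.800e-03] yaw units -0.0006
```

View pics/c8.png

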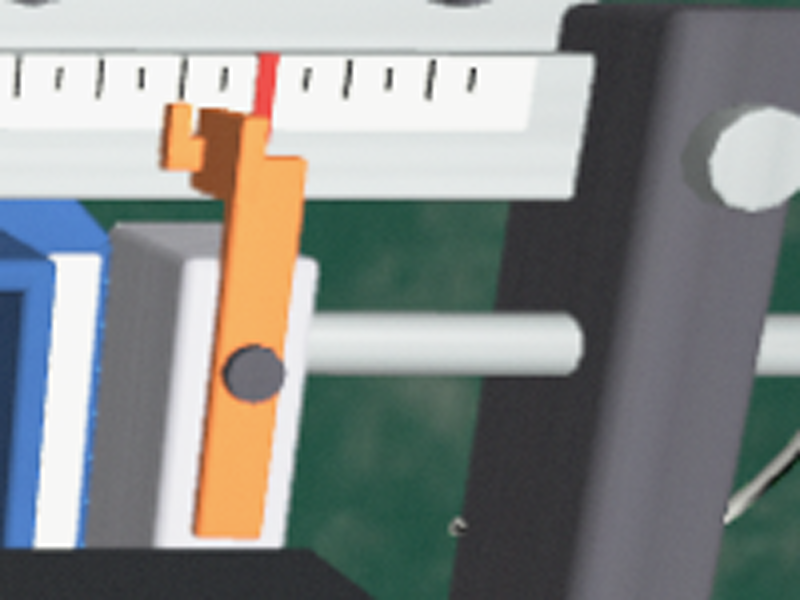

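I commanded 25 mm instead of the 15 mm I meant, so contact is already made (−6 N). There was no overshoot: the pointer foot is at (482, 184) and the red line at (507, 170).

Run:
```python
from h import *
im,d,p=load('wrist8'); o=ctrl.read_state()['tcp_pos']
f=lambda a,b:(440+a/4,150+b/4)
print('red',fwd(p,*f(268,75),14.5,o),'tip front low',fwd(p,*f(162,165),16,o))
print('stop top front edge',fwd(p,*f(188,258),28,o),fwd(p,*f(156,540),28,o))
print('nose top',fwd(p,*f(105,255),6,o),fwd(p,*f(82,540),6,o))
```

```text
red 88.43049953320751 tip front low 76.08868309022462
stop top front edge 75.2669166274668 74.87821110179499
nose top 73.87192779979078 74.1880143551855
```

```bash
python3 -m pendant '[{"x":0.01,"y":0,"z":0,"yaw":0,"grip":-1},{"x":0.02,"y":0,"z":0,"yaw":0,"grip":-1},{"x":0.03,"y":0,"z":0,"yaw":0,"grip":-1},{"x":0.04,"y":0,"z":0,"yaw":0,"grip":-1},{"x":0.045,"y":0,"z":0,"yaw":0,"grip":-1},{"x":0.045,"y":0,"z":0,"yaw":0,"grip":-1},{"x":0.045,"y":0,"z":0,"yaw":0,"grip":-1}]'
cat > meas.py <<'E'
import sys
from h import *
n=sys.argv[1]
delta([471.6,-210,38.7],88.35)
im,d,p=save('wrist',n)
cv2.imwrite('pics/c_%s.png'%n,cv2.resize(im[150:300,400:600,::-1],None,fx=4,fy=4,interpolation=cv2.INTER_CUBIC))
E
python3 meas.py w9
```

```text
clock: 11.55
tcp_pos: [475.4, -69.8, 38.8]
tcp_rot: [-1.572, 0.004, 1.539]
ft_force: [0.4, -7.8, 1.6]
opening: 23.6
clock 11.55 tcp [475.4 -69.8  38.8] yaw 88.17 F [ 0.4 -7.8  1.6] op 23.6 j7 0.51
d mm [-140.2    0.7   -0.7] units [-0.7012  0.0034 -0.0035] yaw units -0.0015
```

View pics/c_w9.png

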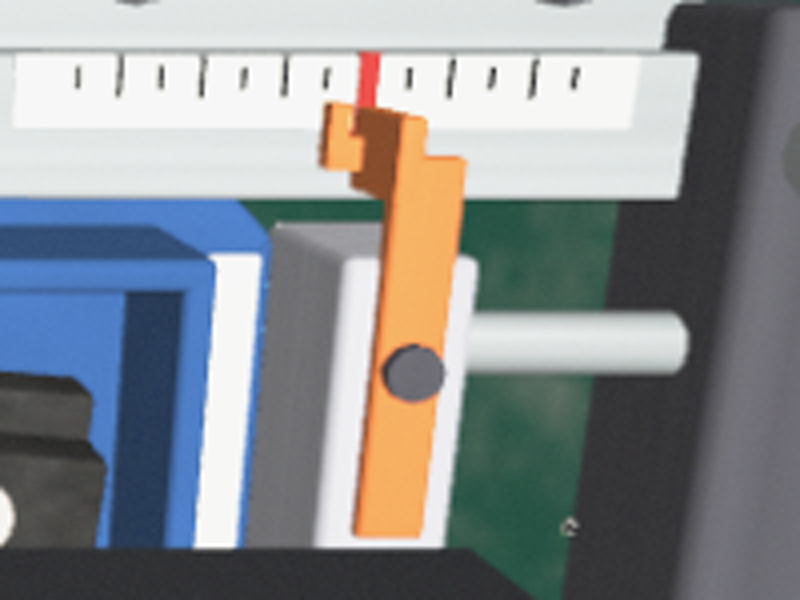

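```bash
python3 - <<'E'
from h import *
im,d,p=load('w9'); o=ctrl.read_state()['tcp_pos']
f=lambda a,b:(400+a/4,150+b/4)
print('red',fwd(p,*f(369,75),14.5,o),'tip front low',fwd(p,*f(321,165),16,o),fwd(p,*f(330,103),18,o))
print('stop top front edge',fwd(p,*f(345,258),28,o),fwd(p,*f(316,540),28,o))
E
python3 -m pendant '[{"x":0.01,"y":0,"z":0,"yaw":0,"grip":-1},{"x":0.02,"y":0,"z":0,"yaw":0,"grip":-1},{"x":0.03,"y":0,"z":0,"yaw":0,"grip":-1},{"x":0.03,"y":0,"z":0,"yaw":0,"grip":-1},{"x":0.03,"y":0,"z":0,"yaw":0,"grip":-1}]'
python3 meas.py w10
```

```text
red 81.25669769142952 tip front low 75.90252051561265 75.47851968787614
stop top front edge 74.8770111787545 74.75959704177141
clock: 12.1
tcp_pos: [475.5, -65.7, 39.0]
tcp_rot: [-1.572, 0.007, 1.537]
ft_force: [0.5, -8.2, 3.5]
opening: 23.8
clock 12.1 tcp [475.5 -65.7  39. ] yaw 88.06 F [ 0.5 -8.2  3.5] op 23.8 j7 0.5
d mm [-144.3    1.3   -1. ] units [-0.7216  0.0067 -0.005 ] yaw units -0.0024
```

View pics/c_w10.png

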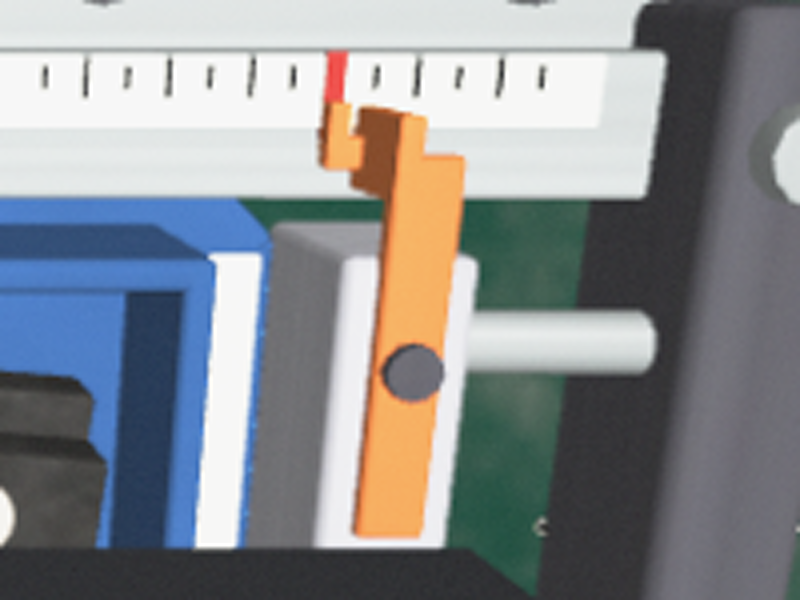

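```bash
python3 -m pendant '[{"x":0.005,"y":0,"z":0,"yaw":0,"grip":-1},{"x":0.01,"y":0,"z":0,"yaw":0,"grip":-1},{"x":0.015,"y":0,"z":0,"yaw":0,"grip":-1},{"x":0.015,"y":0,"z":0,"yaw":0,"grip":-1},{"x":0.015,"y":0,"z":0,"yaw":0,"grip":-1}]'
python3 meas.py w11
```

```text
clock: 12.65
tcp_pos: [475.4, -65.1, 39.3]
tcp_rot: [-1.572, 0.012, 1.535]
ft_force: [-0.5, -11.3, 5.8]
opening: 23.5
clock 12.65 tcp [475.4 -65.1  39.3] yaw 87.95 F [ -0.5 -11.3   5.8] op 23.5 j7 0.49
d mm [-144.9    2.3   -1.3] units [-0.7246  0.0113 -0.0067] yaw units -0.0033
```

View pics/c_w11.png

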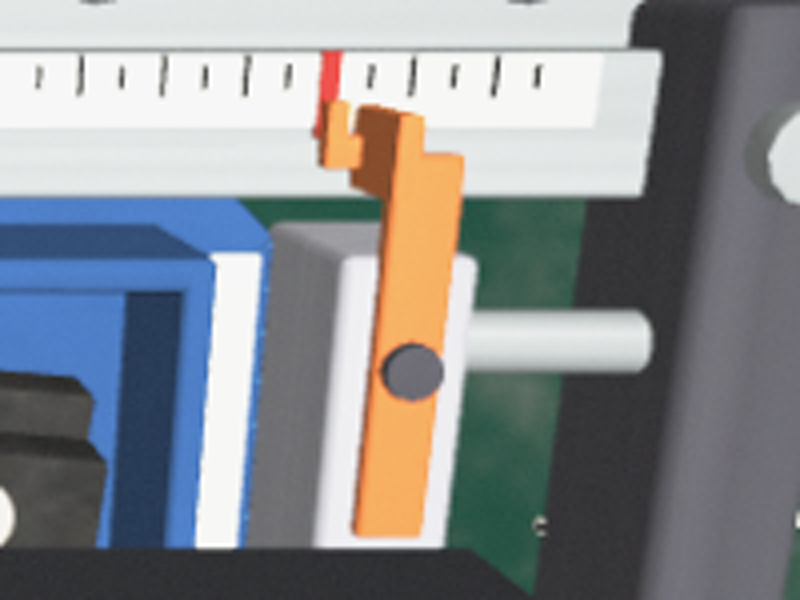

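I'll release, lift clear and look at the pointer from straight above, so parallax doesn't decide it.

```bash
python3 -m pendant '[{"x":0,"y":0,"z":0,"yaw":0,"grip":-0.9},{"x":0,"y":0,"z":0,"yaw":0,"grip":-0.3},{"x":0,"y":0,"z":0,"yaw":0,"grip":-0.2},{"x":0,"y":0,"z":0,"yaw":0,"grip":-0.2},{"x":0,"y":0,"z":0,"yaw":0,"grip":-0.2}]'; python3 -m pendant '[{"x":0,"y":-0.1,"z":0,"yaw":0,"grip":-0.2},{"x":0,"y":-0.25,"z":0,"yaw":0,"grip":-0.2},{"x":0.1,"y":-0.4,"z":0,"yaw":0,"grip":-0.2},{"x":0.25,"y":-0.45,"z":0,"yaw":0,"grip":-0.2},{"x":0.385,"y":-0.45,"z":0,"yaw":0,"grip":-0.2},{"x":0.385,"y":-0.45,"z":0,"yaw":0,"grip":-0.2},{"x":0.385,"y":-0.45,"z":0,"yaw":0,"grip":-0.2}]'
python3 - <<'E'
from h import *
delta([475,10,130],88.35)
im,d,p=save('wrist','w12'); print(p['position'],p['rotation'])
E
```

```text
clock: 13.2
tcp_pos: [475.7, -64.6, 39.3]
tcp_rot: [-1.572, 0.011, 1.536]
ft_force: [-0.3, -0.7, -0.6]
opening: 36.7
clock: 13.9
tcp_pos: [478.2, 13.7, 128.5]
tcp_rot: [-1.572, 0.011, 1.537]
ft_force: [-1.0, -0.5, 0.2]
opening: 37.1
clock 13.9 tcp [478.2  13.7 128.5] yaw 88.08 F [-1.  -0.5  0.2] op 37.1 j7 0.57
d mm [-3.8 -1.5  3. ] units [-0.0191 -0.0074  0.0152] yaw units -0.0023
[411.85904518  17.07849236 293.674175  ] [-0.24306761  0.01106697  1.5359234 ]
```

View pics/w12.png

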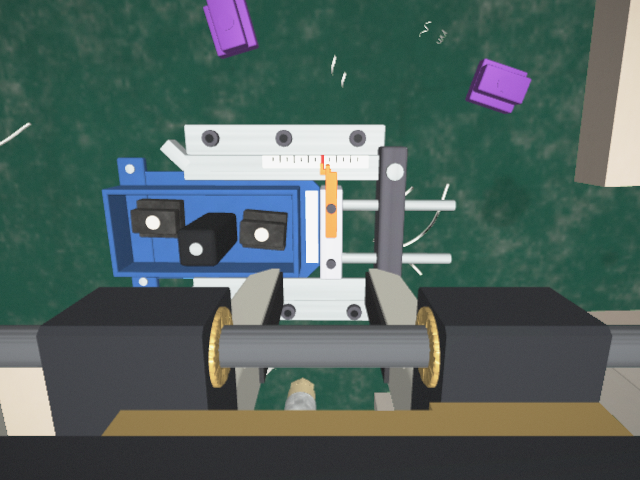

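Run:
```python
from h import *
im,d,p=load('w12')
cv2.imwrite('pics/c12.png',cv2.resize(im[145:285,270:370],None,fx=6,fy=6,interpolation=cv2.INTER_CUBIC)[:600])
```

```text
(no output)
```

View pics/c12.png

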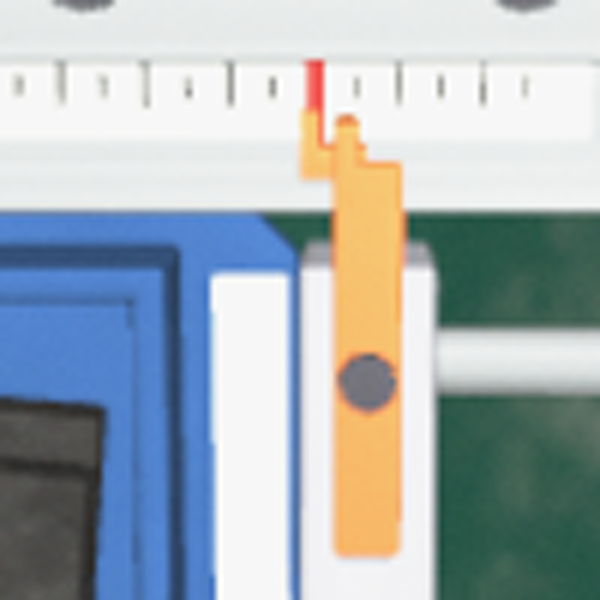

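From straight above, the pointer and stop front edge is at crop column 301 and the red line's centre at 314.5. At 42 px per 5 mm that is about 1.5 mm short. I'll re-grip and nudge.

```bash
python3 -c "
from h import *
delta([475.6,-64.8,39])"
```

```text
clock 13.95 tcp [478.   12.9 128.2] yaw 88.0 F [ 0.7  0.2 -0.1] op 36.7 j7 0.57
d mm [-76.7  90.1  -0.2] units [-0.3837  0.4507 -0.0012] yaw units None
```

```bash
python3 -m pendant '[{"x":-0.2,"y":0,"z":-0.001,"yaw":0,"grip":0},{"x":-0.384,"y":0,"z":-0.001,"yaw":0,"grip":0},{"x":-0.384,"y":0,"z":-0.001,"yaw":0,"grip":0},{"x":-0.384,"y":0.05,"z":-0.001,"yaw":0,"grip":0},{"x":-0.384,"y":0.2,"z":-0.001,"yaw":0,"grip":0},{"x":-0.384,"y":0.35,"z":-0.001,"yaw":0,"grip":0},{"x":-0.384,"y":0.445,"z":-0.001,"yaw":0,"grip":0},{"x":-0.384,"y":0.445,"z":-0.001,"yaw":0,"grip":0}]'; python3 -c "
from h import *
delta([475.6,-64.8,39])"
```

```text
clock: 14.75
tcp_pos: [474.2, -63.5, 37.8]
tcp_rot: [-1.568, 0.01, 1.538]
ft_force: [-0.1, 0.0, -0.1]
opening: 46.3
clock 14.75 tcp [474.2 -63.5  37.8] yaw 88.12 F [-0.1  0.  -0.1] op 46.3 j7 0.5
d mm [-1.2 -1.2 -1.4] units [-0.0062 -0.0058 -0.0071] yaw units None
```

```bash
python3 -m pendant '[{"x":-0.007,"y":-0.006,"z":-0.005,"yaw":0,"grip":0},{"x":-0.007,"y":-0.006,"z":-0.005,"yaw":0,"grip":-0.3},{"x":-0.007,"y":-0.006,"z":-0.005,"yaw":0,"grip":-0.5},{"x":-0.007,"y":-0.006,"z":-0.005,"yaw":0,"grip":-1},{"x":-0.007,"y":-0.006,"z":-0.005,"yaw":0,"grip":-1},{"x":-0.007,"y":-0.006,"z":-0.005,"yaw":0,"grip":-1}]' 30; python3 meas.py w13
```

```text
clock: 15.35
tcp_pos: [475.5, -65.5, 39.6]
tcp_rot: [-1.569, 0.011, 1.537]
ft_force: [-1.3, -2.6, 6.3]
opening: 23.9
clock 15.35 tcp [475.5 -65.5  39.6] yaw 88.08 F [-1.3 -2.6  6.3] op 23.9 j7 0.5
d mm [-144.6    2.6   -1. ] units [-0.7228  0.0129 -0.0048] yaw units -0.0022
```

View pics/c_w13.png

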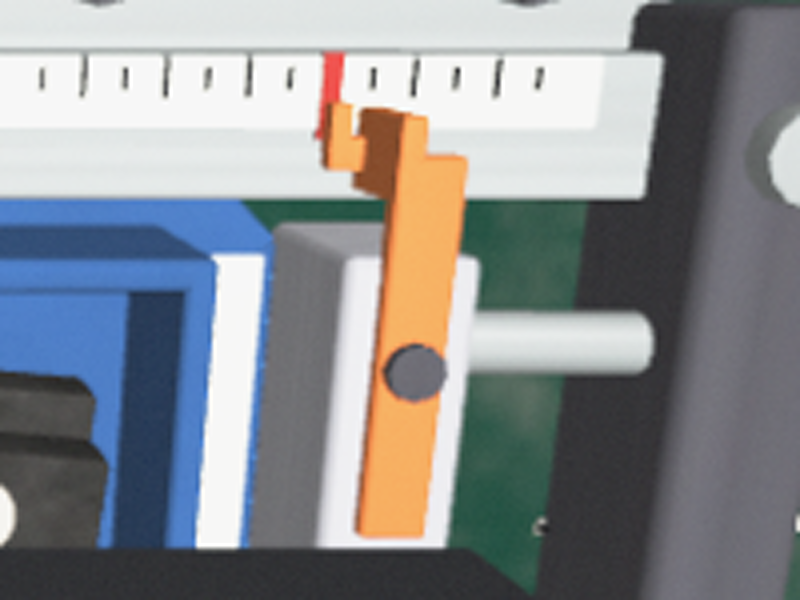

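```bash
python3 -m pendant '[{"x":0.008,"y":0,"z":0,"yaw":0,"grip":-1},{"x":0.016,"y":0,"z":0,"yaw":0,"grip":-1},{"x":0.016,"y":0,"z":0,"yaw":0,"grip":-1},{"x":0.016,"y":0,"z":0,"yaw":0,"grip":-1}]'; python3 meas.py w14
```

```text
clock: 15.8
tcp_pos: [475.4, -65.1, 40.0]
tcp_rot: [-1.568, 0.016, 1.535]
ft_force: [0.1, -10.2, 5.9]
opening: 23.8
clock 15.8 tcp [475.4 -65.1  40. ] yaw 87.95 F [  0.1 -10.2   5.9] op 23.8 j7 0.5
d mm [-144.9    3.6   -1.3] units [-0.7246  0.0178 -0.0067] yaw units -0.0033
```

View pics/c_w14.png

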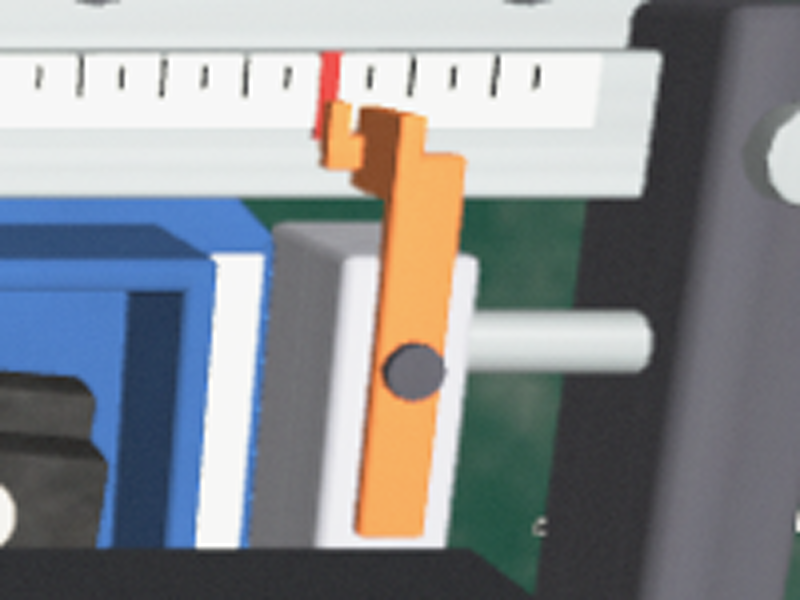

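```bash
python3 -m pendant '[{"x":0.008,"y":0,"z":0,"yaw":0,"grip":-1},{"x":0.018,"y":0,"z":0,"yaw":0,"grip":-1},{"x":0.018,"y":0,"z":0,"yaw":0,"grip":-1},{"x":0.018,"y":0,"z":0,"yaw":0,"grip":-1}]'; python3 meas.py w15
```

```text
clock: 16.25
tcp_pos: [475.4, -64.4, 40.2]
tcp_rot: [-1.568, 0.021, 1.533]
ft_force: [-0.9, -11.3, 6.8]
opening: 23.8
clock 16.25 tcp [475.4 -64.4  40.2] yaw 87.82 F [ -0.9 -11.3   6.8] op 23.8 j7 0.49
d mm [-145.6    4.6   -1.8] units [-0.728   0.0229 -0.0089] yaw units -0.0044
```

View pics/c_w15.png

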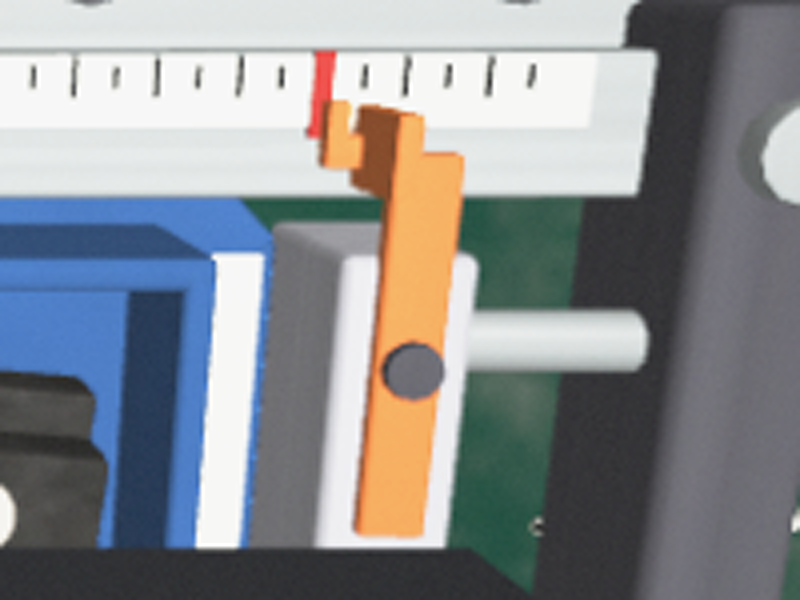

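```bash
python3 -m pendant '[{"x":0,"y":0,"z":0,"yaw":0,"grip":-0.9},{"x":0,"y":0,"z":0,"yaw":0,"grip":-0.3},{"x":0,"y":0,"z":0,"yaw":0,"grip":-0.2},{"x":0,"y":0,"z":0,"yaw":0,"grip":-0.2},{"x":0,"y":0,"z":0,"yaw":0,"grip":-0.2}]'; python3 -m pendant '[{"x":0,"y":-0.1,"z":0,"yaw":0,"grip":-0.2},{"x":0,"y":-0.25,"z":0,"yaw":0,"grip":-0.2},{"x":0.1,"y":-0.4,"z":0,"yaw":0,"grip":-0.2},{"x":0.25,"y":-0.45,"z":0,"yaw":0,"grip":-0.2},{"x":0.375,"y":-0.45,"z":0,"yaw":0,"grip":-0.2},{"x":0.375,"y":-0.45,"z":0,"yaw":0,"grip":-0.2},{"x":0.375,"y":-0.45,"z":0,"yaw":0,"grip":-0.2}]'
python3 - <<'E'
from h import *
delta([475,10,130],88.35)
im,d,p=save('wrist','w16'); print(p['position'],p['rotation']); save('side','side16'); save('scene','scene16')
cv2.imwrite('pics/c16.png',cv2.resize(im[145:285,270:370,::-1],None,fx=6,fy=6,interpolation=cv2.INTER_CUBIC)[:600])
E
```

```text
clock: 16.8
tcp_pos: [475.4, -64.0, 40.2]
tcp_rot: [-1.568, 0.02, 1.533]
ft_force: [-0.0, -0.6, 0.5]
opening: 37.1
clock: 17.5
tcp_pos: [478.4, 12.9, 128.6]
tcp_rot: [-1.568, 0.021, 1.535]
ft_force: [0.1, -0.0, 0.4]
opening: 37.1
clock 17.5 tcp [478.4  12.9 128.6] yaw 87.93 F [ 0.1 -0.   0.4] op 37.1 j7 0.57
d mm [-3.  -1.3  3.3] units [-0.0152 -0.0065  0.0164] yaw units -0.0035
[412.83859834  18.03069447 294.08057661] [-0.23888733  0.02070483  1.53346897]
```

View pics/c16.png

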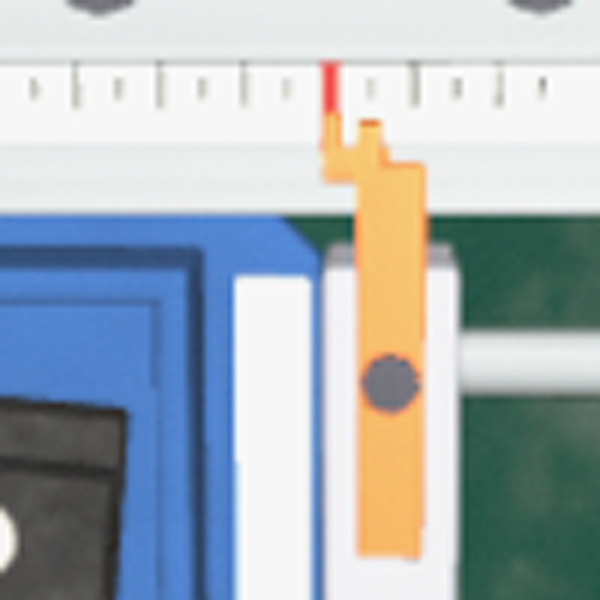

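View pics/w16.png

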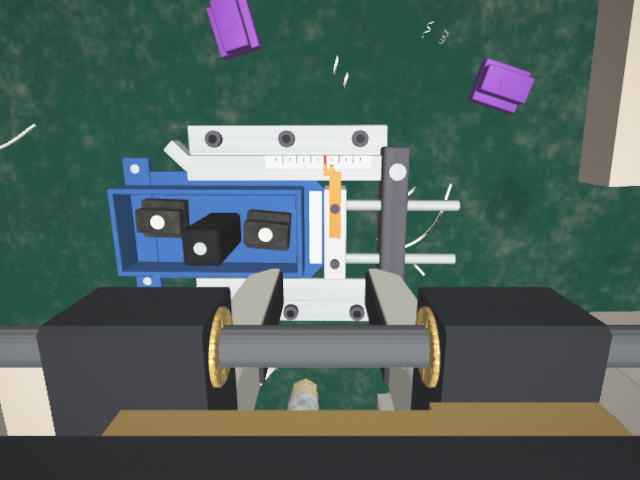

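View pics/side16.png

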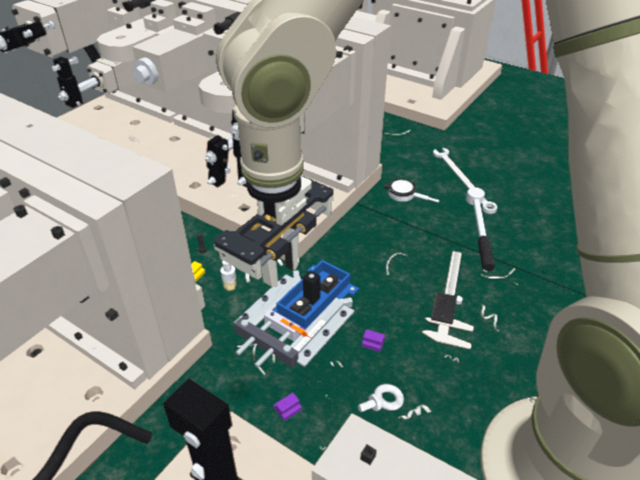

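Run:
```python
from h import *
im,d,p=load('w16'); o=np.array([475.4,-64.2,0])
c=cv2.resize(im[190:285,305:345],None,fx=6,fy=6,interpolation=cv2.INTER_CUBIC); cv2.imwrite('pics/c16b.png',c)
for v in (205,230,255):
    print(v,[tuple(im[v,u]) for u in range(319,328)])
    print('plate',fwd(p,323.3,v,6,o),'stop top',fwd(p,324,v,28,o))
print('red',fwd(p,270+331/6,145+85/6,14.5,o),'blade',fwd(p,270+324/6,145+130/6,17,o),fwd(p,270+341/6,145+130/6,17,o))
for c_ in ['wrist','side','scene']:
  for t in ['pointer','red_mark','stop_face','nose','coupler']:
    print(c_,t,[(np.round(q['centre'],1).tolist(),round(q['conf'],2)) for q in ctrl.landmark_of(t,c_)[:1]])
```

```text
205 [(np.uint8(247), np.uint8(247), np.uint8(247)), (np.uint8(247), np.uint8(247), np.uint8(247)), (np.uint8(239), np.uint8(228), np.uint8(217)), (np.uint8(212), np.uint8(146), np.uint8(102)), (np.uint8(184), np.uint8(150), np.uint8(131)), (np.uint8(222), np.uint8(216), np.uint8(215)), (np.uint8(243), np.uint8(241), np.uint8(241)), (np.uint8(245), np.uint8(243), np.uint8(243)), (np.uint8(245), np.uint8(243), np.uint8(243))]
plate 73.66865548004301 stop top 74.66674181981433
230 [(np.uint8(247), np.uint8(247), np.uint8(247)), (np.uint8(247), np.uint8(247), np.uint8(247)), (np.uint8(237), np.uint8(226), np.uint8(215)), (np.uint8(209), np.uint8(145), np.uint8(101)), (np.uint8(167), np.uint8(129), np.uint8(107)), (np.uint8(216), np.uint8(208), np.uint8(208)), (np.uint8(242), np.uint8(240), np.uint8(240)), (np.uint8(244), np.uint8(242), np.uint8(242)), (np.uint8(244), np.uint8(243), np.uint8(242))]
plate 73.49915288185474 stop top 74.51775491369473
255 [(np.uint8(247), np.uint8(247), np.uint8(247)), (np.uint8(247), np.uint8(247), np.uint8(247)), (np.uint8(237), np.uint8(226), np.uint8(215
[... 345 characters left out ...]
58686378023 blade 74.65875886928262 76.6530258550545
wrist pointer [([431.0, 8.6, 17.8], 0.6)]
wrist red_mark [([432.3, 16.3, 17.8], 0.57)]
wrist stop_face [([480.6, 10.1, 8.6], 0.77)]
wrist nose [([479.1, 12.2, 0.9], 0.9)]
wrist coupler [([623.5, -9.8, 2.2], 0.77)]
side pointer [([436.8, 15.7, 19.2], 0.75)]
side red_mark [([481.0, 12.9, 2.9], 0.55)]
side stop_face [([473.7, 12.2, 12.7], 0.88)]
side nose [([481.4, 9.6, 0.9], 0.86)]
side coupler [([619.3, -14.5, -2.2], 0.85)]
scene pointer [([436.2, 14.6, 18.3], 0.62)]
scene red_mark [([430.5, 12.2, 17.5], 0.63)]
scene stop_face [([621.9, -13.7, -1.1], 0.72)]
scene nose [([478.2, 11.1, 3.5], 0.67)]
scene coupler [([621.0, -12.9, -2.5], 0.56)]
```

View pics/c16b.png

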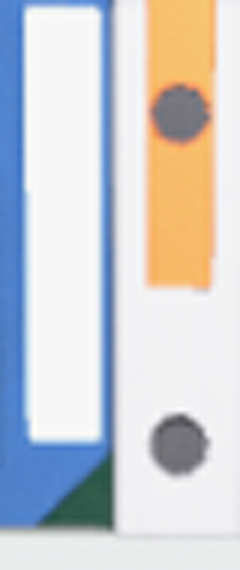

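```bash
python3 -c "
from h import *
print(ctrl.read_state()['clock']); print(ctrl.job_done())"
```

```text
18.4
the job is handed in; nothing more can be done
None
```

I turned the tray end for end by its post, slid it plain end first under the rail lips, and pushed the stop until the pointer was level with the red line. I then let go, lifted clear and handed the job in at 18.4 s.

**Last checks, from straight above after release:**
- **Pointer:** its blade lies right over the red line. Its front edge, which is flush with the stop's front face, measured about 0.8 mm short of the line's centre. That puts the stop at about 0.029 m, with no overshoot. I left it there rather than risk another nudge.
- **Tray:** its front edge lies against the stop with no visible gap, and both T-nuts are in it.
- **Coupler and dial indicator:** the coupler was found within 4 mm of its starting place (the networks' own error), and the dial indicator looks untouched in the side view.
- **Force:** the highest wrist force I read was about 13 N.

**What went wrong or disagreed:**
- **Slips:** one move was refused for missing keys. One advance was 25 mm instead of the 15 mm I meant, which made first contact with the stop less gentle but still well short of the line.
- **Second grip:** my first release left the stop about 1.5 mm short, so I gripped the post again and gave two more small nudges.
- **Networks:** their last positions for the pointer and red mark scattered by several millimetres between cameras, and a few were plainly wrong. I relied on the overhead picture instead.

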